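# Zero the dial scale on the reference weight

### The job

The students will compare their castings with the black cast-iron weight: set it down gently, upright and near the middle of the scale's round steel pan, and let go. Once the yellow pointer has settled, turn the black knob of the white dial until the red zero line stands opposite the tip of the pointer, then let go. Leave everything else lying where it is.

Things in the scene. Friction and masses are not known exactly. Their poses are not given: they have to be found in the camera images.
- scale: Blue spring scale, fixed: housing 150 x 310 mm, top 50 mm above the table; origin at the centre of its underside on the table. Pan centre at y = -82 mm and dial axis at y = +80 mm of its frame (both x = 0).
- pan_top (a point): Centre of the flat top face of the round steel pan, 120 mm diameter, 77 mm above the table when empty. The pan sinks on a spring (0.8 N per mm, at most 12 mm); the z axis is up.
- pointer (a joint): Angle (rad) of the yellow pointer about the dial's upright axis: 0 with the pan empty (pointing along the scale's +y), growing clockwise seen from above, 0.15 rad per mm that the pan sinks. It is geared to the pan: it cannot be set by hand.
- dial (a joint): Angle (rad) of the white dial with its knob about the same axis: at 0 the red zero line points along the scale's +y, growing clockwise seen from above; range -3 to 3. It stays where it is left. The line is in line with the pointer when both angles are equal.
- dial_knob (a point): On the dial's axis at the height to grip: the round fluted black knob, 44 mm diameter, standing from the dial plate (62.5 mm above the table, 107 mm diameter) up to 92.5 mm above the table; this point is 87.5 mm above the table.
- zero_mark (a point): Outer end of the red zero line at the rim of the white dial, 55 mm from the dial's axis.
- pointer_tip (a point): Inner tip of the yellow pointer just outside the dial's rim, 55 mm from the dial's axis; the pointer reaches out to 73 mm, its top 60.5 mm above the table.
- weight: Black cast-iron weight, 0.3 to 0.7 kg: round base 60 mm diameter and 25 mm high, with an upright post 24 mm diameter from 25 to 60 mm height for gripping; origin at the centre of its underside, z up.
- brass_weight: Bystander: smaller brass weight, 38 mm diameter, 40 mm high; origin at the centre of its underside.
- slide_rule: Bystander: mahogany slide rule 300 x 42 x 11 mm, length along its x; origin at the centre of its underside.
- cursor: Bystander: clear acrylic cursor plate 52 x 48 x 7 mm with aluminium edges; origin at the centre of its underside.
- set_square: Bystander: flat brass set square 150 x 150 x 4 mm; origin near its middle, underside.
Mind the look-alikes: they are no part of the job. Leave any green look-alike of the weight alone.

How it is judged:
On the way, in this order (a step that is already met when the one before it is completed fails the run):
1. the black weight stands on the pan, released and at rest (horizontal distance between weight and pan_top below 0.03 m and z of weight in the frame of pan_top between -0.004 and 0.004 m and angle between weight's own z axis and vertical below 0.1 rad and linear speed of weight below 0.02 m/s and contact force between the fingers and weight below 0.1 N), for 0.3 s.
2. then the dial is turned until its zero line is opposite the pointer (horizontal distance between zero_mark and pointer_tip below 0.004 m and velocity of joint dial between -0.05 and 0.05 rad/s), for 0.2 s.
At the end, for the whole second after the job is handed in: The black weight stands upright (within 0.1 rad) and at rest on the pan, its centre within 30 mm of the pan's centre, released; the dial is at rest with the outer end of its zero line within 4 mm of the pointer's tip (all of step 1 and all of step 2); the robot touches nothing.
It fails at once if the weight and the pan press on each other with more than 20 N (dropped or rammed down) (contact force between weight and pan above 20 N).
It fails at once if the brass weight is shifted more than 20 mm (distance of brass_weight from where it was at the start of the episode above 0.02 m).
It fails at once if the slide rule is shifted more than 20 mm (distance of slide_rule from where it was at the start of the episode above 0.02 m).
It fails at once if the acrylic cursor is shifted more than 20 mm (distance of cursor from where it was at the start of the episode above 0.02 m).
It fails at once if the set square is shifted more than 20 mm (distance of set_square from where it was at the start of the episode above 0.02 m).
It also fails if it takes over 64 s, if anything falls off the work surface, if the arm or the gripper's body presses on something with over 40 N, if the wrist force passes 120 N, or if a joint passes its speed limit or range.

### The arm

A 6-joint arm with a two-finger parallel gripper is mounted at the origin on the work surface. World frame = base frame: x ahead of the robot, y to its left, z up, the work surface at z = 0. Lengths are in m, angles in rad, forces in N, time in s.
With the tool pointing down it reaches from about 0.275 to 0.875 m from the base axis. Payload 12.5 kg.
Tool frame: the origin (TCP) lies at the very end of the fingers, on their centre line; the grasp point (between the pads) lies 19 mm behind it; x points along the fingers, y is the direction in which the jaws open and shut, and the axes are right-handed (so a half turn about x gives the same grasp; the last joint's range is limited). The gripper opens to 85 mm and grips with 20 to 120 N. Pads are 22 mm wide; open, the fingers measure 114 mm over their backs; the gripper's body (76 mm by 85 mm) begins 54 mm behind the grasp point. The pads swing forward as they close: fully open they stand 13 mm farther back than shut.
Start: joints at [-0.085, 0.351, 1.652, -0, 1.139, -0.085], TCP at [0.55, 0, 0.231] pointing down, gripper open.
Joint ranges: [-2.75, 2.75], [-0.79, 2.1], [0.01, 2.65], [-1.57, 4.71], [0.07, 3.14], [-2.87, 2.87]. Speed limits (rad/s): [2.22, 2.22, 2.79, 3.14, 3.14, 3.14].

### API

Orientations are given as a 3x3 rotation matrix whose columns are the frame's x, y, z axes.
In Python, from bench import manip gives the robot as it stands. Calls block until the motion is done:
- manip.move_ptp(position, orientation): joint-space move of the TCP to a pose.
- manip.move_l(position, attitude=None, max_speed=0.15): straight line of the TCP; attitude=None keeps the orientation; max_speed is the mean speed in m/s.
- manip.move_j(angles): joint-space move.
- manip.set_gripper(opening, effort=None): opening from 0.0 (shut) to 1.0 (fully open); effort is the grip in N (None keeps the last); returns when the fingers have stopped.
- manip.dwell(seconds).
- manip.inverse_kinematics(position, orientation): joint angles nearest the present ones, or None.
- manip.grab_frame(name): name is "scene" or "side" or "wrist"; returns (picture, depth): 384x512x3 uint8, red, green, blue; 384x512 float32, m along the optical axis (not along the pixel's ray), 0 where there is no reading.
- manip.get_calibration(name): a dict with "camera_matrix" (3x3 intrinsics, pixels), "R" (3x3) and "t" (3): a world point X has camera coordinates R X + t. Camera axes: x right, y down, z forward; pixel columns grow to the right and rows downward; lengths in m; the calibration is good to about 2 mm. A picture is of the moment at which its call begins: read the wrist's pose just before it. get_calibration takes no time and is no camera call; for the wrist camera it gives the pose at the moment of the call.
A pose or a line that the arm cannot do raises manip.Unreachable and nothing moves.
- manip.sign_off(): hands the job in, once; it reports no verdict.
Trained networks look in the newest picture that a camera, given by its name, has taken for a name from the list of things; names that differ only in an ending like _2 or _b are one class to them, and where a whole thing is asked for, a point or a joint stands for the part that bears it (a point fixed in the world has none). Each returns a list of dicts, best first, with "confidence" (0 to 1); they miss things now and then, are a little off and sometimes report something else, mostly with a low value. They report only what shows in the picture. A call takes as long as a camera call. They do not tell look-alikes from the thing itself.
- manip.look_for(camera, name): "at" ([x, y, z] in m, in world coordinates, good to about 4 mm: the middle of the surface that is visible of it).
Readings, each from a call of its own:
- manip.current_time(): time.
- manip.current_qpos(): joint angles.
- manip.current_joint_vel(): joint speeds.
- manip.current_joint_torque(): joint torques, N m.
- manip.current_ee_pos(): TCP position.
- manip.current_tcp_rot(): TCP orientation.
- manip.current_force(): force on the tool from outside, world axes, zero at the start.
- manip.current_ft_torque(): the same for the moment, N m.
- manip.current_grip_width(): opening from 0.0 (shut) to 1.0 (fully open).
Only numpy, scipy, OpenCV 4.12 (cv2) and the standard library are available. Lean on these libraries where they do the work, as an engineer would, in place of code of your own. Each camera call takes 0.05 s, during which the arm holds its last target. There are 200 camera calls.

## Working session

There is one attempt and no reset: what is moved stays moved. The work goes in short steps, each a Python script; the robot and the scene stay as the last script left them, time stands still between calls to the robot, and variables do not carry over. Pictures are saved under pics/ and viewed, about 8 in all and at most 12, crops included, and the job is handed in when it is done.

```bash
mkdir -p pics; ls; cat > h.py <<'E'
import numpy as np, cv2
from bench import manip as m
def cloud(cam):
    c=m.get_calibration(cam); im,d=m.grab_frame(cam)
    K,R,t=[np.array(c[k],float) for k in("camera_matrix","R","t")]
    v,u=np.mgrid[:d.shape[0],:d.shape[1]]
    P=np.stack([(u-K[0,2])/K[0,0]*d,(v-K[1,2])/K[1,1]*d,d],-1)
    W=(P-t)@R; W[d==0]=np.nan
    return im,W
def save(n,im): cv2.imwrite(f"pics/{n}.png",cv2.cvtColor(im,cv2.COLOR_RGB2BGR))
def down(a):  # tool x down, jaw axis y at world angle a
    y=np.array([np.cos(a),np.sin(a),0]);x=np.array([0,0,-1.]);return np.stack([x,y,np.cross(x,y)],1)
E
python3 - <<'E'
from h import *
a,Wa=cloud("scene");b,Wb=cloud("side")
np.savez("first.npz",a=a,Wa=Wa,b=b,Wb=Wb)
save("s1",np.vstack([a,b])[:, :] if 0 else cv2.resize(np.hstack([a,b]),(800,300)))
save("scene",a)
for n in["weight","scale","dial_knob","pan_top","zero_mark","pointer_tip","brass_weight"]:
    for c in("scene","side"):
        print(n,c,[(np.round(r["at"],3).tolist(),round(r["confidence"],2)) for r in m.look_for(c,n)])
print(m.current_time(),m.current_tcp_rot().round(2) if hasattr(m.current_tcp_rot(),'round') else m.current_tcp_rot())
E
```

```text
pics
weight scene [([0.442, -0.409, 0.023], 0.9), ([0.479, -0.312, 0.026], 0.84), ([0.76, -0.012, 0.012], 0.42)]
weight side [([0.429, -0.395, 0.023], 0.64), ([0.46, -0.292, 0.024], 0.53)]
scale scene [([0.571, 0.059, 0.055], 0.56)]
scale side [([0.539, 0.14, 0.051], 0.57), ([0.75, 0.037, 0.008], 0.47)]
dial_knob scene [([0.556, 0.169, 0.062], 0.72)]
dial_knob side [([0.54, 0.195, 0.063], 0.67)]
pan_top scene [([0.557, 0.02, 0.079], 0.94), ([0.478, -0.314, 0.025], 0.19)]
pan_top side [([0.551, 0.028, 0.074], 0.63)]
zero_mark scene [([0.556, 0.171, 0.066], 0.79)]
zero_mark side [([0.538, 0.192, 0.067], 0.72)]
pointer_tip scene []
pointer_tip side []
brass_weight scene [([0.6, -0.296, 0.023], 0.69), ([0.388, 0.338, 0.006], 0.62)]
brass_weight side []
0.8 [[ 0.  1. -0.]
 [ 0. -0. -1.]
 [-1.  0. -0.]]
```

View pics/scene.png

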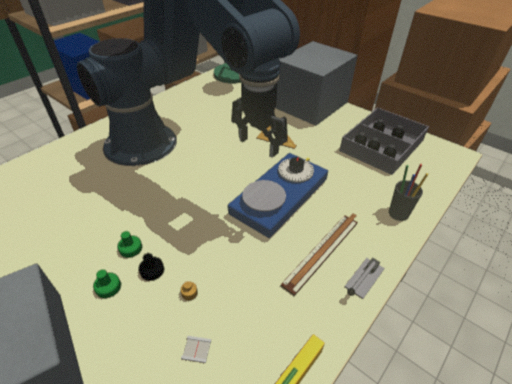

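View pics/s1.png

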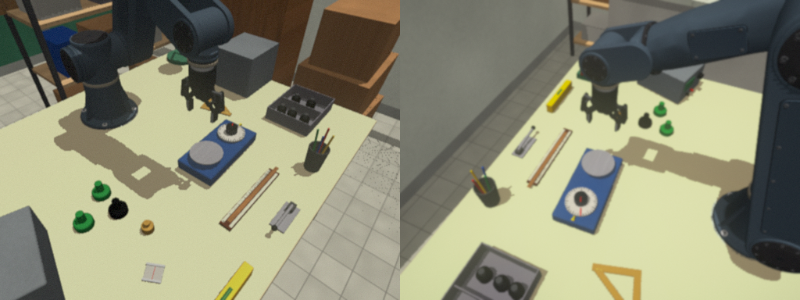

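The scene picture shows two green look-alikes at (128,244) and (107,284), and one black weight at (151,266), which fits the description. Brass is at (189,290), the pan at (264,196) and the dial knob at (296,164). Next I'll measure and confirm the black one in a crop.

```bash
cat > meas.py <<'E'
from h import *
def circ(P):
    A=np.c_[2*P,np.ones(len(P))];s=np.linalg.lstsq(A,(P**2).sum(1),rcond=None)[0];return s[:2],np.sqrt(s[2]+s[:2]@s[:2])
E
python3 - <<'E'
from meas import *
z=np.load("first.npz");a,W,b,Wb=[z[k] for k in("a","Wa","b","Wb")]
hsv=cv2.cvtColor(a,cv2.COLOR_RGB2HSV)
for (u,v) in[(128,244),(107,284),(151,266),(189,290)]:
    s=np.s_[v-16:v+17,u-16:u+17];w=W[s].reshape(-1,3);h=hsv[s].reshape(-1,3)
    w=w[(w[:,2]>.012)];
    base=w[w[:,2]<.03];top=w[w[:,2]>.045]
    print((u,v),a[v,u],len(w),"mean",w.mean(0).round(3),"top",top.mean(0).round(3),len(top),"zmax",w[:,2].max().round(3), "box c",((base.max(0)+base.min(0))/2).round(3),np.ptp(base,axis=0).round(3))
for n,(X,c) in dict(scene=(W,a),side=(Wb,b)).items():
    q=X.reshape(-1,3);k=(abs(q[:,0]-.555)<.08)&(abs(q[:,1]-.02)<.08)&(abs(q[:,2]-.077)<.006)
    P=q[k,:2].astype(np.float32);(e,r)=cv2.minEnclosingCircle(P);print(n,"pan",k.sum(),e,r,q[k].mean(0).round(4))
    k=(abs(q[:,0]-.55)<.08)&(abs(q[:,1]-.18)<.09)&(q[:,2]>.084)&(q[:,2]<.11)
    print("knob",k.sum(),np.median(q[k],0).round(4),q[k].min(0).round(3),q[k].max(0).round(3))
    hs=cv2.cvtColor(c,cv2.COLOR_RGB2HSV).reshape(-1,3)
    k=(hs[:,0]>100)&(hs[:,0]<130)&(hs[:,1]>120)&(abs(q[:,2]-.05)<.005)&(abs(q[:,0]-.55)<.2)&(abs(q[:,1]-.1)<.25)
    print("housing",cv2.minAreaRect(q[k,:2].astype(np.float32)))
save("crop1",np.hstack([cv2.resize(a[225:305,85:205],(396,264),interpolation=cv2.INTER_CUBIC),cv2.resize(a[150:230,220:340],(396,264),interpolation=cv2.INTER_CUBIC)]))
E
```

```text
(128, 244) [26 64 32] 449 mean [ 0.383 -0.306  0.032] top [ 0.387 -0.305  0.057] 107 zmax 0.063 box c [ 0.395 -0.303  0.021] [0.096 0.059 0.018]
(107, 284) [24 77 35] 551 mean [ 0.437 -0.408  0.032] top [ 0.432 -0.406  0.057] 116 zmax 0.063 box c [ 0.431 -0.406  0.021] [0.057 0.058 0.018]
(151, 266) [17 17 16] 487 mean [ 0.476 -0.312  0.031] top [ 0.473 -0.31   0.057] 103 zmax 0.063 box c [ 0.45  -0.309  0.021] [0.1   0.058 0.018]
(189, 290) [123  95  47] 225 mean [ 0.593 -0.293  0.028] top [nan nan nan] 0 zmax 0.042 box c [ 0.588 -0.291  0.02 ] [0.036 0.037 0.016]
scene pan 1073 (0.5526659488677979, 0.022538667544722557) 0.06103575602173805 [0.5552 0.0205 0.077 ]
knob 134 [0.5471 0.1792 0.092 ] [0.524 0.159 0.084] [0.568 0.206 0.097]
housing ((0.5526977777481079, 0.1010609120130539), (0.14129750430583954, 0.29797711968421936), 2.508207321166992)
side pan 1147 (0.5522903203964233, 0.022080397233366966) 0.06089700013399124 [0.5519 0.0252 0.0772]
knob 230 [0.5439 0.187  0.0925] [0.523 0.163 0.084] [0.566 0.207 0.096]
housing ((0.5480651259422302, 0.10668496787548065), (0.13930204510688782, 0.2978866696357727), 3.083888292312622)<stdin>:8: RuntimeWarning: Mean of empty slice.
  ret = um.true_divide(
```

View pics/crop1.png

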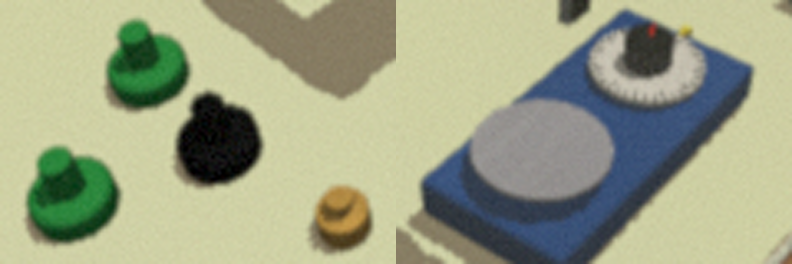

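The crop confirms it: the black weight with its post is between the two green ones and left of the brass. It sits at about (0.473, -0.310), the pan at (0.5525, 0.022), and the dial axis at about (0.545, 0.184). All of these match the given heights and the 162 mm spacing. I'll go above the weight and look from close by.

```bash
python3 - <<'E'
from meas import *
m.set_gripper(0.7,40)
m.move_ptp([.473,-.31,.20],down(np.radians(120)-np.pi))
print(m.current_time(),m.current_qpos(),m.current_force())
im,W=cloud("wrist");save("w1",im);np.savez("w1.npz",im=im,W=W)
q=W.reshape(-1,3);k=(np.hypot(q[:,0]-.473,q[:,1]+.31)<.025)&(q[:,2]>.05)&(q[:,2]<.07)
print(k.sum(),q[k].mean(0),q[k].min(0),q[k].max(0))
k=(np.hypot(q[:,0]-.473,q[:,1]+.31)<.045)&(q[:,2]>.019)&(q[:,2]<.07)
print(k.sum(),cv2.minEnclosingCircle(q[k,:2].astype(np.float32)))
E
```

```text
2.4 [-6.60818895e-01  4.12236834e-01  1.64366231e+00  2.96062662e-04
  1.08563438e+00  3.84166207e-01] [0.97402043 0.73791232 0.08553104]
522 [ 0.4709179  -0.30614218  0.05923746] [ 0.45829077 -0.31839632  0.0502888 ] [ 0.4818295  -0.29488338  0.06216152]
2379 ((0.46993252635002136, -0.3070520758628845), 0.03006867878139019)
```

View pics/w1.png

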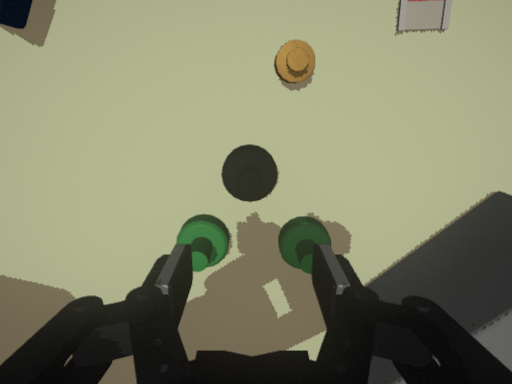

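The wrist view has the black weight at (250,173), and the fingers only overlap the greens by perspective. The fitted base circle has a 30.07 mm radius and is centred at (0.470, -0.307). I'll grasp it and weigh it.

```bash
python3 - <<'E'
from meas import *
x,y=.470,-.307
m.move_l([x,y,.10]); m.move_l([x,y,.034],max_speed=.06)
print("at",m.current_ee_pos(),m.current_force())
m.set_gripper(0.0,50)
p=m.current_ee_pos();print("grip",m.current_grip_width()*85,p,m.current_force())
f0=np.array(m.current_force())
m.move_l([x,y,.06],max_speed=.05);m.dwell(.4)
print("lift",m.current_force()-f0,m.current_force(),m.current_grip_width()*85)
m.move_l([x,y,.20]);m.dwell(.3);print(m.current_force(),m.current_grip_width()*85,m.current_time())
E
```

```text
at [ 0.47020999 -0.30716126  0.03437269] [0.22909221 1.44215921 0.52445503]
grip 22.44640322245726 [ 0.47016712 -0.30713809  0.03431267] [ 0.49732185 -0.43483562  5.05225576]
lift [-0.36825336  0.43359828 -8.73238106] [ 1.29068485e-01 -1.23734864e-03 -3.68012530e+00] 22.395410068199528
[-1.00127101 -0.88468687 -3.89659088] 22.156373497984458 7.3917
```

```bash
python3 - <<'E'
from meas import *
x,y=.5525,.0222
m.move_ptp([x,y,.20],down(0)); 
m.move_l([x,y,.120],max_speed=.08);m.dwell(.3)
f0=np.mean([m.current_force()[2] for _ in range(1)]);print("f0",f0,m.current_time())
for z in np.arange(.113,.1045,-.001):
    m.move_l([x,y,z],max_speed=.01);m.dwell(.15)
    f=m.current_force()[2];print(round(z,4),m.current_ee_pos()[2],round(f-f0,2),round(f,2))
    if f>-0.4: break
im,W=cloud("scene");save("place",im[130:250,200:350]);print(m.current_time())
q=W.reshape(-1,3);k=(np.hypot(q[:,0]-x,q[:,1]-y)<.065)&(np.hypot(q[:,0]-x,q[:,1]-y)>.035)&(q[:,2]>.06)&(q[:,2]<.08);print(np.median(q[k,2]))
E
```

```text
f0 -5.171897144858834 10.125
0.113 0.11307630776192887 1.44 -3.73
0.112 0.11199235763902998 0.58 -4.59
0.111 0.11098826058833217 1.73 -3.44
0.11 0.1100332562607595 1.28 -3.89
0.109 0.10901627741177236 2.19 -2.98
0.108 0.10804878324691436 4.36 -0.81
0.107 0.10706107013039705 3.88 -1.29
0.106 0.10606780274274048 5.29 0.12
13.975
0.07181590660031917
```

The pan has sunk to 71.8 mm, which agrees with the tool height, and the load has passed to the pan. Releasing.

```bash
python3 - <<'E'
from meas import *
m.set_gripper(0.6); print(m.current_grip_width()*85,m.current_ee_pos())
x,y=.5525,.0222
m.move_l([x,y,.22],max_speed=.12)
m.move_ptp([.545,.184,.22],down(0));m.dwell(.5)
im,W=cloud("wrist");b,Wb=cloud("side");a,Wa=cloud("scene");np.savez("w2.npz",im=im,W=W,b=b,Wb=Wb,a=a,Wa=Wa)
save("w2",im)
print(m.current_time(),m.current_qpos())
for n,q in(("scene",Wa),("wrist",W)):
    q=q.reshape(-1,3);r=np.hypot(q[:,0]-x,q[:,1]-y)
    k=(r<.07)&(q[:,2]>.115)&(q[:,2]<.15);print(n,"post",k.sum(),q[k].mean(0),q[k].max(0)[2])
    k=(r<.065)&(q[:,2]>.06)&(q[:,2]<.08);print("pan",np.median(q[k],0))
q=W.reshape(-1,3);k=(np.hypot(q[:,0]-.545,q[:,1]-.184)<.035)&(q[:,2]>.087)&(q[:,2]<.1)
print("knob",k.sum(),cv2.minEnclosingCircle(q[k,:2].astype(np.float32)),np.median(q[k,2]))
E
```

```text
51.317798479300315 [0.55250265 0.02219958 0.10599875]
16.8083 [ 2.44552618e-01  4.07871353e-01  1.59715646e+00 -1.19865155e-05
  1.13654799e+00  2.44636780e-01]
scene post 83 [0.55473344 0.017251   0.12751175] 0.13438315169196965
pan [0.57064653 0.00558455 0.07182797]
wrist post 288 [0.55146782 0.03259359 0.12308016] 0.13201078232265875
pan [0.55157767 0.04691713 0.07156962]
knob 1809 ((0.5448086857795715, 0.1865186244249344), 0.023061366751790047) 0.09235540592649959
```

View pics/w2.png

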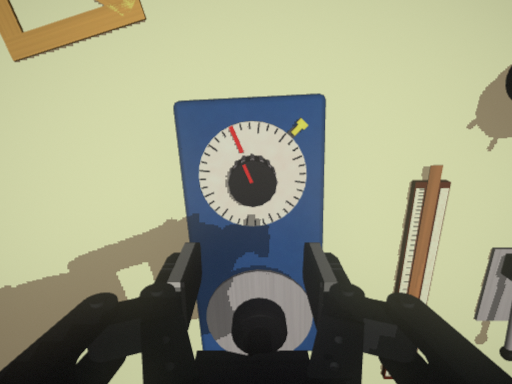

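The wrist view shows the weight upright on the pan (258,325), the red zero line's outer end at about (231,127), the pointer's inner tip at about (292,136), and the knob at (252,180). Next I'll compute the angles.

```bash
cat > ang.py <<'E'
from meas import *
def onplane(c,u,v,z):
    K,R,t=[np.array(c[k],float) for k in("camera_matrix","R","t")]
    u,v=np.atleast_1d(u),np.atleast_1d(v)
    d=(np.linalg.inv(K)@np.array([u,v,np.ones(len(u))])).T@R; o=-R.T@t
    return (o+d*((z-o[2])/d[:,2])[:,None])[:,:2]
def angles(im,c,guess=(.545,.185)):
    v,u=np.mgrid[:384,:512];v=v.ravel();u=u.ravel();h=cv2.cvtColor(im,cv2.COLOR_RGB2HSV).reshape(-1,3).astype(int)
    P=onplane(c,u,v,.0625);r=np.hypot(*(P-guess).T)
    blue=(h[:,0]>95)&(h[:,0]<130)&(h[:,1]>120)
    plate=((~blue)&(r<.065)).reshape(384,512).astype(np.uint8)
    # rim: per direction, outermost radius where white/bright
    white=(h[:,1]<70)&(h[:,2]>120)&(r<.066)
    th=np.arctan2(*(P-guess).T[::-1]);b=((th+np.pi)/(2*np.pi)*72).astype(int)
    rim=[P[k][np.argmax(r[k])] for i in range(72) if (k:=white&(b==i)).sum()>5]
    rim=np.array(rim);ce,ra=circ(rim)
    for _ in range(3):
        e=abs(np.hypot(*(rim-ce).T)-ra);rim=rim[e<max(.0015,np.median(e)*2)];ce,ra=circ(rim)
    red=((h[:,0]<8)|(h[:,0]>172))&(h[:,1]>130)&(h[:,2]>90)
    r2=np.hypot(*(P-ce).T);R_=P[red&(r2>.03)&(r2<.06)]-ce
    Y=onplane(c,u,v,.0605);yl=(h[:,0]>20)&(h[:,0]<35)&(h[:,1]>130)&(h[:,2]>100);ry=np.hypot(*(Y-ce).T)
    Yp=Y[yl&(ry>.053)&(ry<.078)]-ce
    f=lambda Q:np.arctan2(*Q.mean(0)[::-1])
    print("centre",ce.round(4),"R",round(ra,4),len(rim),"red n",len(R_),np.hypot(*R_.T).max().round(4),"yel n",len(Yp),np.hypot(*Yp.T).min().round(4),np.hypot(*Yp.T).max().round(4))
    return ce,f(R_),f(Yp)
E
python3 - <<'E'
from ang import *
z=np.load("w2.npz")
for n,i in(("wrist","im"),("side","b"),("scene","a")):
    ce,r,y=angles(z[i],m.get_calibration(n));print(n,"red",r,"yel",y,"clockwise turn",r-y)
E
```

```text
centre [0.5451 0.1864] R 0.0536 71 red n 88 0.0526 yel n 115 0.0572 0.0717
wrist red 1.9832375673404976 yel 0.8237694968309699 clockwise turn 1.1594680705095277Traceback (most recent call last):
  File "<stdin>", line 4, in <module>
  File "ang.py", line 24, in angles
    print("centre",ce.round(4),"R",round(ra,4),len(rim),"red n",len(R_),np.hypot(*R_.T).max().round(4),"yel n",len(Yp),np.hypot(*Yp.T).min().round(4),np.hypot(*Yp.T).max().round(4))
                                                                        ~~~~~~~~~~~~~~~~~~~^^
    return umr_maximum(a, axis, None, out, keepdims, initial, where)
ValueError: zero-size array to reduction operation maximum which has no identity
```

The pointer is at 0.79 rad, which matches 5.3 mm of sink, and the plate radius is 53.6 mm as it should be. The dial needs 1.16 rad clockwise. I'll grip the knob and turn joint 6.

```bash
python3 - <<'E'
from ang import *
ce=[.545,.1862]; D=1.159
m.set_gripper(.8,30)
m.move_ptp([*ce,.16],down(D/2)); m.move_l([*ce,.071],max_speed=.06)
print("pre",m.current_ee_pos(),m.current_force(),m.current_time())
m.set_gripper(0.0,30);print("grip",m.current_grip_width()*85,m.current_force())
q=np.array(m.current_qpos());
for i in range(1,5):
    g=q.copy();g[5]+=D*i/4;m.move_j(g)
    print(i,m.current_qpos()[5]-q[5],np.round(m.current_force(),1),np.round(m.current_ft_torque(),2))
y=np.array(m.current_tcp_rot())[:,1];print("jaw angle",np.arctan2(y[1],y[0]),m.current_grip_width()*85)
m.dwell(.2);m.set_gripper(.8);print(m.current_force())
m.move_l([*ce,.22],max_speed=.12);m.move_ptp([*ce,.22],down(0));m.dwell(.2)
c=m.get_calibration("wrist");im,_=m.grab_frame("wrist");save("w3",im)
print(m.current_time());ce,r,y=angles(im,c);print("red",r,"yel",y,"left",r-y)
E
```

```text
pre [0.54520378 0.18625056 0.07134977] [0.2145693  0.3901627  0.36708366] 19.3583
grip 42.656954166559885 [-1.78303668 -1.48246604  6.1688716 ]
1 0.28550668480837116 [ 1.7  0.4 -1.2] [ 0.08 -0.12 -0.02]
2 0.5730051841561745 [ 3.3  0.8 -2.3] [ 0.25 -0.54 -0.06]
3 0.8643028806461325 [ 5.9  1.5 -3.8] [ 0.18 -0.86  0.01]
4 1.1540850697140619 [ 6.9  0.4 -4.5] [ 0.16 -1.08 -0.05]
jaw angle -0.5745792640403575 42.6563766400574
[-0.45909693 -0.29078527 -0.6773413 ]
24.0417
centre [0.5452 0.1863] R 0.0536 71 red n 84 0.0522 yel n 110 0.0568 0.0713
red 0.8177756872727328 yel 0.82573695825853 left -0.007961270985797242
```

View pics/w3.png

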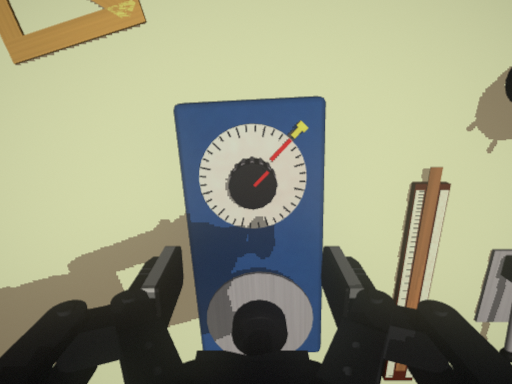

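The red line (282,150) points at the pointer tip (293,137), with 0.008 rad (about 0.4 mm) left over. The weight still stands on the pan at (260,325), and the arm is clear of everything. Handing in.

```bash
python3 - <<'E'
from h import *
print(m.current_time(),m.current_force(),m.sign_off())
E
```

```text
the job is handed in; nothing more can be done
24.0417 [0.03957903 0.70483511 0.29472422] None
```

The job is done and handed in at 24.0 s on the robot's clock.

- **Weight:** I took the black weight from between the two green look-alikes and lowered it onto the pan in 1 mm steps until the pan carried it, then let go. The last wrist picture shows it upright on the pan. I aimed for the pan's centre but did not measure the final offset precisely. Rough depth readings of the post put it within about 10 mm, against the 30 mm allowed.
- **Pan and pointer:** The pan sank about 5.3 mm, and the pointer stood at about 0.79 rad, which agrees with that.
- **Dial:** I turned the knob 1.16 rad clockwise and let go. The last check put the zero line 0.008 rad (about 0.4 mm) from the pointer, against the 4 mm allowed.
- **Failed or uneven checks:** The angle check worked only with the wrist camera. The script stopped at the side camera, where it found no red line, so the alignment rests on that one view. The force readings were noisy by about 1 N, so I set the release height from the pan's depth reading as well.
- **Everything else:** The arm never went near the bystanders, though I did not measure them again at the end. It was clear of everything when I handed in.

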